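# Fit the grinding core onto the mate mill's spindle

### The arm

A 6-joint arm with a two-finger parallel gripper is mounted at the origin on the work surface. World frame = base frame: x ahead of the robot, y to its left, z up, the work surface at z = 0. Lengths are in m, angles in degrees, forces in N, time in s.
With the tool pointing down it reaches from about 0.15 to 0.775 m from the base axis. Payload 6.1 kg.
Tool frame: the origin (TCP) lies on the mounting face of the last link; the fingertips stand 173 mm ahead of it and the grasp point (between the pads) lies 155 mm ahead of it; z points along the fingers, y is the line along which they close (so a half turn about z gives the same grasp; the last joint's range is limited). The gripper opens to 85 mm and grips with 20 to 120 N. Pads are 22 mm wide; open, the fingers measure 114 mm over their backs; the gripper's body (76 mm by 85 mm) begins 54 mm behind the grasp point. The pads swing forward as they close: fully open they stand 13 mm farther back than shut.
Start: joints at [73.453, 7.208, -2.269, 80.523, 0, 90], TCP at [0.15, 0.503, 0.405] pointing down, gripper open.
Joint ranges: [-155.77, 155.77], [-54.66, 111.73], [-72.52, 77.12], [-102.08, 115.82], [-83.92, 84.16], [-180, 180]. Speed limits (degrees/s): [136.94, 136.94, 172.46, 180, 180, 180].

### API

Orientations are given as a 3x3 rotation matrix whose columns are the frame's x, y, z axes.
In Python, from bench import monitor, optics, ctrl gives the robot as it stands. The module is installed in compiled form; this text tells all that it offers.
- The arm moves only by the shell command python3 -m inch 'ROWS'. ROWS is JSON, a list of rows, each a list of 7 numbers: the shift along the tool's x, y, z in mm, then the turn, a rotation vector about the tool's x, y, z in rad, then the opening, from 0 (shut) to 1 (fully open). A call has 1 to 5 rows; each row is the pose to reach, as a shift and turn from the pose commanded when the call began, along the tool's axes at that moment; what a row does not reach only later rows make up. A row lasts 1/10 s, in which the tool goes at most 50 mm and 8.59 degrees, less where a joint would pass 70% of its speed; a pose out of reach is approached as far as the arm can. A call with a gripper value outside its range is refused whole. The fingers move at their own pace and stop on an object; the grip force is fixed at half the most. Time passes only in rows, so rows that repeat a pose let the fingers close. It gives the time, the measured TCP pose, the force, the opening and the grip force at its end, in the units of the state.
- monitor.get_obs(): the state, without advancing time (a new reading comes with each control period).
- optics.snapshot(name): name is "scene" or "top" or "wrist"; returns (picture, depth): 400x640x3 uint8, red, green, blue; 400x640 float32, m along the optical axis (not along the pixel's ray), 0 where there is no reading.
- optics.camera_params(name): a dict with "fx", "fy", "cx", "cy" (pixels), "cam_to_world" (4x4, takes a point from camera to world coordinates). Camera axes: x right, y down, z forward; pixel columns grow to the right and rows downward; lengths in m; the calibration is good to about 2 mm. A picture is of the moment at which its call begins: read the wrist's pose just before it. camera_params takes no time and is no camera call; for the wrist camera it gives the pose at the moment of the call.
- ctrl.finish_job(): hands the job in; it is judged then, once.
The state is a dict: "clock": time; "joint_pos": joint angles; "qvel": joint speeds; "joint_torque": joint torques, N m; "ee_pos": TCP position; "tcp_rot": TCP orientation; "wrist_force": force on the tool from outside, world axes, zero at the start; "moment": the same for the moment, N m; "grip_width": finger opening in m; "grip_force": force on a finger pad.
Only numpy, scipy, OpenCV 4.12 (cv2) and the standard library are available. Lean on these libraries where they do the work, as an engineer would, in place of code of your own. Each camera call takes 0.05 s, during which the arm holds its last target. There are 200 camera calls.

### The job

Take the square wooden lid off the mill's spindle and put it down flat in its matching square pocket in the beige tray; then take the white spool-shaped grinding core out of the round pocket and mount it on the spindle, turning it to feel for the spindle's cross pin until it drops fully home on the steel deck. Do not force the core down on the pin, leave both parts released, and do not disturb the gourd and the jar.

Things in the scene. Friction and masses are not known exactly. Their poses are not given: they have to be found in the camera images.
- mill: Fixed green round mill base, 136 mm diameter; flat steel deck (112 mm diameter) on top at 60 mm. Origin: centre of its underside, z up. A steel spindle, 12 mm diameter, stands in the deck's centre; its turn angle is not reported, varies from run to run, and is stiff (0.25 N m).
- mill_seat (a point): Point on the spindle's axis at deck level, where the seated core's origin comes. The spindle's tip is 42 mm above it (chamfered to 7 mm over the last 4 mm). A brass cross pin, 6 mm thick, 32 mm long end to end, runs level through the spindle in an unreported direction; its top is 8 mm above this point.
- core: Loose white ceramic spool, 48 mm tall, about 0.16 kg, standing in the round pocket. Origin: centre of its underside, z up. Flanges 48 mm diameter (heights 0-10 and 36-48 mm), waist 32 mm. Through bore 15 mm diameter. Two crossed slots 10 mm wide, 10 mm deep, open to the edge, cut its underside along its own x and y; blue ticks on the top flange lie over them.
- lid: Loose square wooden lid, about 50 g: plate 44 x 44 x 18 mm, dark square knob 18 x 18 mm on top (heights 18-42 mm), sides parallel. Origin: centre of its underside, z up, x and y along the sides. A blind hole, 16 mm diameter, 12 mm deep, in its underside rests on the spindle's tip at the start (lid's origin 30 mm above the deck).
- tray: Fixed beige plastic tray, 170 mm (its x) by 340 mm (its y), rim 14 mm high, floor 4 mm thick; origin at the centre of its underside. A raised pocket plate with its top at 12 mm covers the part from y = -155 to +55 mm.
- square_pocket (a point): Centre of the floor of the square pocket (48 x 48 mm, 8 mm deep, dark floor, sides along the tray's x and y), 4 mm above the table, at the tray's x = 0, y = 0. The point's axes are the tray's axes.
- round_pocket (a point): Centre of the floor of the round pocket (52 mm diameter, 8 mm deep), 4 mm above the table, at the tray's x = 0, y = -100 mm.
- gourd: Bystander: loose terracotta-coloured ceramic mate gourd, 72 mm diameter, 76 mm tall, standing in the tray at about its y = +115 mm, x = +40 mm. Origin at the centre of its underside.
- jar: Bystander: loose amber glass jar, 56 mm diameter, 88 mm tall, standing in the tray at about its y = +115 mm, x = -40 mm. Origin at the centre of its underside.

How it is judged (in metres and radians):
On the way, in this order (a step that is already met when the one before it is completed fails the run):
1. the lid lies flat in the square pocket, released (horizontal distance between lid and square_pocket below 0.006 m and z of lid in the frame of square_pocket below 0.003 m and angle between lid's own z axis and vertical below 0.08 rad and contact force between the fingers and lid below 0.1 N and linear speed of lid below 0.02 m/s), for 0.2 s.
2. the core is on the spindle, down on the deck (horizontal distance between core and mill_seat below 0.004 m and z of core in the frame of mill_seat below 0.003 m and angle between core's own z axis and vertical below 0.08 rad), for 0.2 s.
At the end, for the whole second after the job is handed in: Lid flat on the square pocket's floor (6 mm sideways, 3 mm height, 0.08 rad); core upright on the spindle, underside within 3 mm of the deck, 4 mm of the axis, 0.08 rad; both released and at rest; gourd and jar upright (0.2 rad) within 30 mm of their start (all of step 1 and all of step 2 and contact force between the fingers and core below 0.1 N and linear speed of core below 0.02 m/s and distance of each of gourd, jar from where it was at the start of the episode below 0.03 m and angle between each of gourd, jar's own z axis and vertical below 0.2 rad); the robot touches nothing.
It fails at once if the gourd is shifted by more than 30 mm or tipped (distance of gourd from where it was at the start of the episode above 0.03 m or angle between gourd's own z axis and vertical above 0.3 rad).
It fails at once if the jar is shifted by more than 30 mm or tipped (distance of jar from where it was at the start of the episode above 0.03 m or angle between jar's own z axis and vertical above 0.3 rad).
It fails at once if the core is forced onto the mill with more than 60 N (contact force between core and mill above 60 N).
It also fails if it takes over 58 s, if anything falls off the work surface, if the arm or the gripper's body presses on something with over 40 N, if the wrist force passes 120 N, or if a joint passes its speed limit or range.

## Working session

There is one attempt and no reset: what is moved stays moved. The work goes in short steps, Python scripts to look and compute and a shell command to move; the robot and the scene stay as the last step left them, time stands still between calls to the robot, and variables do not carry over. Pictures are saved under pics/ and viewed, at most 12 in all, crops included, and the job is handed in when it is done.

```bash
mkdir -p pics
cat > h.py <<'E'
import numpy as np, cv2
from bench import monitor, optics, ctrl
def snap(n):
    P=optics.camera_params(n); im,d=optics.snapshot(n); return im,d,P
def ray(P,u,v):
    T=np.array(P["cam_to_world"]); d=T[:3,:3]@np.array([(u-P["cx"])/P["fx"],(v-P["cy"])/P["fy"],1.]); return T[:3,3],d
def onz(P,u,v,z):
    o,d=ray(P,u,v); return o+d*(z-o[2])/d[2]
def cloud(P,dep):
    v,u=np.mgrid[0:dep.shape[0],0:dep.shape[1]]
    c=np.stack([(u-P["cx"])/P["fx"]*dep,(v-P["cy"])/P["fy"]*dep,dep],-1)
    T=np.array(P["cam_to_world"]); return c@T[:3,:3].T+T[:3,3]
def save(n,im): cv2.imwrite("pics/"+n,cv2.cvtColor(im,cv2.COLOR_RGB2BGR))
def state():
    o=monitor.get_obs(); print({k:np.round(o[k],4).tolist() for k in("clock","joint_pos","ee_pos","tcp_rot","wrist_force","moment","grip_width","grip_force")})
    return o
E
python3 - <<'E'
from h import *
state()
for n in("top","wrist","scene"):
    im,d,P=snap(n); save(n+"0.png",im); np.savez(n+"0.npz",im=im,d=d,**{k:P[k] for k in P if k in("fx","fy","cx","cy","cam_to_world")}); print(n,np.round(P["cam_to_world"],3).tolist(),P["fx"])
E
```

```text
{'clock': 0.0, 'joint_pos': [73.4546, 7.2404, -2.326, 80.5234, -0.0004, 90.0005], 'ee_pos': [0.1495, 0.5031, 0.4039], 'tcp_rot': [[-0.9586, 0.2848, -0.0004], [0.2848, 0.9586, -0.0015], [-0.0, -0.0016, -1.0]], 'wrist_force': [-0.5559, 0.0518, 0.2623], 'moment': [-0.0039, 0.007, 0.0445], 'grip_width': 0.0854, 'grip_force': 0.0}
top [[-0.019, -0.989, 0.145, 0.371], [-1.0, 0.018, -0.003, -0.004], [0.001, -0.145, -0.989, 1.151], [0.0, 0.0, 0.0, 1.0]] 482.93331413027926
wrist [[0.286, 0.907, 0.308, 0.07], [0.958, -0.27, -0.094, 0.528], [-0.002, 0.322, -0.947, 0.373], [0.0, 0.0, 0.0, 1.0]] 324.68713146882
scene [[-0.855, 0.398, -0.333, 0.798], [0.519, 0.657, -0.546, 0.482], [0.001, -0.64, -0.769, 0.757], [0.0, 0.0, 0.0, 1.0]] 419.21389777369905
```

View pics/top0.png

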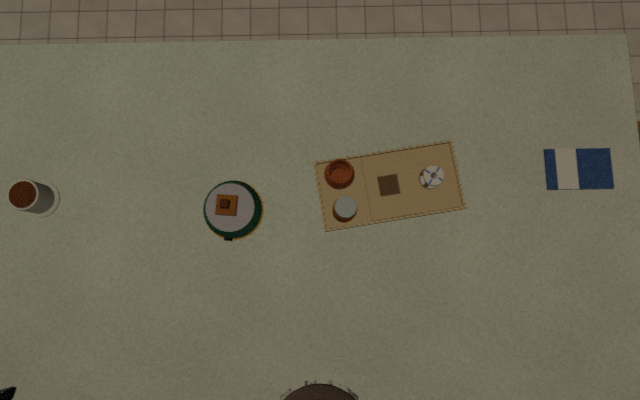

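View pics/scene0.png

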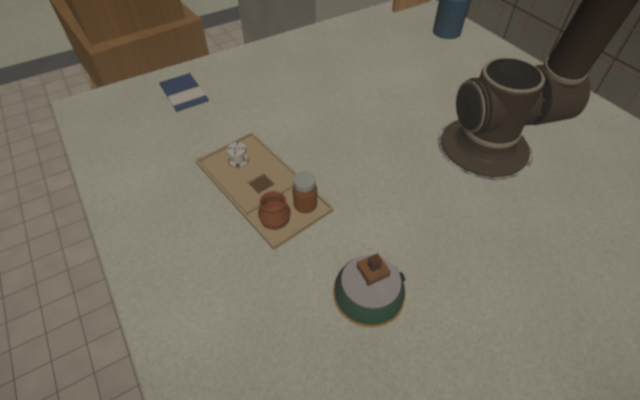

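The top view shows the mill at about (233,210) with the lid at (227,205), the square pocket at (389,185), the core at (432,177), the gourd at (340,174) and the jar at (345,208). The scene view agrees. Next I'll measure them.

```bash
cat > m.py <<'E'
from h import *
Z=np.load("top0.npz"); im,d=Z["im"],Z["d"]; P=Z
hsv=cv2.cvtColor(im,cv2.COLOR_RGB2HSV)
def reg(m,x0,y0,x1,y1):
    o=np.zeros(m.shape,np.uint8); o[y0:y1,x0:x1]=m[y0:y1,x0:x1]*255
    c=max(cv2.findContours(o,cv2.RETR_EXTERNAL,cv2.CHAIN_APPROX_NONE)[0],key=cv2.contourArea); return c
def show(n,c,z):
    w=np.array([onz(P,u,v,z)[:2] for u,v in c[:,0]],np.float32)*1000
    r=cv2.minAreaRect(w); print(n,np.round(r[0],1),np.round(r[1],1),round(r[2],1)); 
H,S,V=cv2.split(hsv)
print("lid px",hsv[212,220],hsv[204,225],"deck",hsv[195,245],"pocket",hsv[185,389],"core",hsv[180,438],"plate",hsv[185,410],"tbl",hsv[260,400],"gr",hsv[222,208])
X=cloud(P,d)
for n,(u,v) in dict(lid=(220,212),knob=(225,204),deck=(248,200),pocket=(389,185),core=(438,178),plate=(410,185)).items(): print(n,np.round(X[v,u]*1000))
show("lid",reg((H<20)&(S>110)&(V<200),205,185,250,225),.108)
show("deck",reg((S<60)&(V>110),195,175,270,245),.060)
show("pocket",reg((V<95),370,165,410,205),.010)
show("core",reg((S<50)&(V>130),415,160,450,195),.052)
t=reg(((H<28)&(S>55)),300,130,480,245); show("tray",t,.014)
E
python3 m.py
python3 - <<'E'
from h import *
a=cv2.imread("pics/top0.png"); b=np.hstack([cv2.resize(a[175:245,195:270],None,fx=5,fy=5,interpolation=cv2.INTER_CUBIC),cv2.resize(a[160:230,375:450],None,fx=5,fy=5,interpolation=cv2.INTER_CUBIC)]); cv2.imwrite("pics/c1.png",b)
E
```

```text
lid px [ 13 177  88] [  9 189  58] deck [ 16  38 102] pocket [ 16 153  60] core [ 21  49 126] plate [ 18 111 113] tbl [ 23  52 113] gr [ 77 131  41]
lid [497. 205. 110.]
knob [512. 191. 131.]
deck [530. 152.  59.]
pocket [ 568. -179.    6.]
core [ 574. -286.   52.]
plate [ 566. -229.    9.]
lid [514.  192.9] [45.  44.2] 84.8
deck [509.4 189. ] [172.2 158.1] 88.9
pocket [ 567.8 -177.3] [49.4 48.8] 8.4Traceback (most recent call last):
  File "m.py", line 17, in <module>
    show("core",reg((S<50)&(V>130),415,160,450,195),.052)
                ~~~^^^^^^^^^^^^^^^^^^^^^^^^^^^^^^^^
  File "m.py", line 6, in reg
    c=max(cv2.findContours(o,cv2.RETR_EXTERNAL,cv2.CHAIN_APPROX_NONE)[0],key=cv2.contourArea); return c
ValueError: max() iterable argument is empty
```

View pics/c1.png

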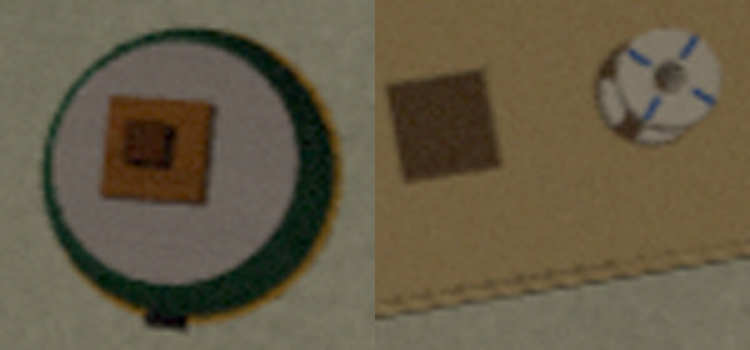

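The lid is at (514,193) mm with sides at −5.2°, and the pocket is at (568,−177) mm with a tray turn of about 8.4°. Sizes and heights match the ones given. I'll move above the lid for a close wrist look.

```bash
python3 -m inch '[[-44,-19,0,0,0,0,1],[-88,-39,0,0,0,0,1],[-131,-58,0,0,0,0,1],[-175,-77,0,0,0,0,1],[-218,-97,0,0,0,0,1]]'; python3 -m inch '[[-44,-19,0,0,0,-0.04,1],[-88,-39,0,0,0,-0.08,1],[-131,-58,0,0,0,-0.12,1],[-175,-77,0,0,0,-0.16,1],[-219,-97,0,0,0,-0.2,1]]'; python3 -m inch '[[0,0,0,0,0,0,1],[0,0,0,0,0,0,1]]'
cat > w.py <<'E'
from h import *
import sys
state(); im,d,P=snap("wrist"); save(sys.argv[1]+".png",im); np.savez(sys.argv[1]+".npz",im=im,d=d,**{k:P[k] for k in ("fx","fy","cx","cy","cam_to_world")})
E
python3 w.py w1
```

```text
clock: 0.65
ee_pos: [0.3319, 0.3468, 0.4045]
tcp_rot: [[-0.959, 0.284, -0.0], [0.284, 0.959, -0.0], [0.0, -0.0, -1.0]]
wrist_force: [0.2, 0.9, 0.1]
grip_width: 0.0854
grip_force: 0.0
clock: 1.15
ee_pos: [0.5144, 0.1912, 0.4045]
tcp_rot: [[-0.996, 0.087, -0.0], [0.087, 0.996, 0.0], [0.0, 0.0, -1.0]]
wrist_force: [1.1, 0.2, 0.3]
grip_width: 0.0854
grip_force: 0.0
clock: 1.35
ee_pos: [0.5138, 0.1919, 0.404]
tcp_rot: [[-0.996, 0.091, -0.001], [0.091, 0.996, -0.0], [0.001, -0.0, -1.0]]
wrist_force: [0.1, 0.2, 0.6]
grip_width: 0.0853
grip_force: 0.0
{'clock': 1.35, 'joint_pos': [20.4719, 9.8186, 0.7008, 80.9667, 0.0187, 25.7186], 'ee_pos': [0.5138, 0.1919, 0.404], 'tcp_rot': [[-0.9958, 0.0914, -0.0015], [0.0914, 0.9958, -0.0002], [0.0015, -0.0003, -1.0]], 'wrist_force': [0.0905, 0.2094, 0.6084], 'moment': [-0.0379, 0.0274, -0.012], 'grip_width': 0.0853, 'grip_force': 0.0}
```

View pics/w1.png

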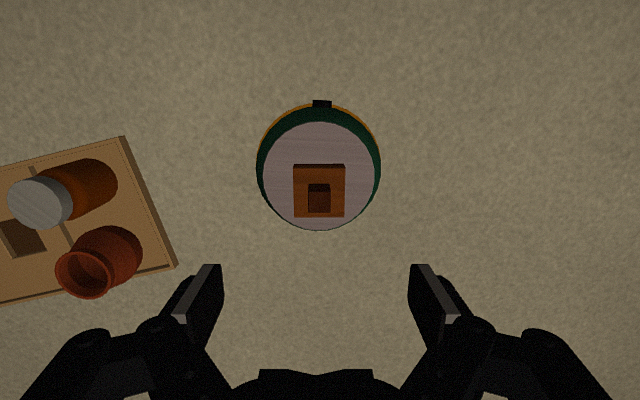

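The wrist view shows the lid at about (319,190), its sides square to the gripper and centred between the pads. Measuring the lid from this view.

Run:
```python
from h import *
P=np.load("w1.npz"); im,d=P["im"],P["d"]; H,S,V=cv2.split(cv2.cvtColor(im,cv2.COLOR_RGB2HSV))
def c(m,box):
    o=np.zeros(m.shape,np.uint8); x0,y0,x1,y1=box; o[y0:y1,x0:x1]=m[y0:y1,x0:x1]*255
    return max(cv2.findContours(o,cv2.RETR_EXTERNAL,cv2.CHAIN_APPROX_NONE)[0],key=cv2.contourArea)[:,0]
def rect(n,q,z):
    w=np.array([onz(P,u,v,z)[:2]*1000 for u,v in q],np.float32); r=cv2.minAreaRect(w); print(n,np.round(r,1) if 0 else r)
lid=c((H<25)&(S>130),(285,155,355,225)); rect("lid",lid,.108)
print(cv2.boundingRect(lid),im[170,300],im[210,319],im[190,319])
k=c((H<25)&(S>110)&(V<70),(300,175,340,222)); rect("knob",k,.132); print(cv2.boundingRect(k))
X=cloud(P,d)*1000
print(X[170,300],X[188,319],X[205,319])
dk=c((S<60)&(V>100),(255,110,390,235)); w=np.array([onz(P,u,v,.06)[:2]*1000 for u,v in dk],np.float32); print("deck",cv2.minEnclosingCircle(w))
for a in [(293,165),(345,165),(293,216),(345,216)]: print(onz(P,*a,.108)[:2])
```

```text
lid ((512.3215942382812, 195.87353515625), (44.05955505371094, 47.350341796875), 84.71052551269531)
(293, 164, 52, 54) [79 36  7] [46 19  0] [11  0  0]
knob ((510.2713928222656, 196.16868591308594), (17.46743392944336, 23.896366119384766), 84.70494079589844)
(308, 183, 23, 30)
[492.42372868 182.00035308 107.85463349] [505.2892492  196.6762185  122.15887714] [516.34344429 195.59398981 131.85186581]
deck ((513.906494140625, 195.79344177246094), 55.4354362487793)
[0.48761722 0.17666759]
[0.4916131  0.21975906]
[0.53289015 0.17145043]
[0.53709547 0.21687212]
```

```bash
python3 -m inch '[[1,1,30,0,0,0,1],[1,2,60,0,0,0,1],[1,3,85,0,0,0,1],[1,3,105,0,0,0,1],[1,3,120,0,0,0,1]]'; python3 -m inch '[[0,0,0,0,0,0,0.6],[0,0,0,0,0,0,0.3],[0,0,0,0,0,0,0],[0,0,0,0,0,0,0],[0,0,0,0,0,0,0]]';python3 -m inch '[[0,0,0,0,0,0,0],[0,0,0,0,0,0,0],[0,0,0,0,0,0,0],[0,0,0,0,0,0,0]]'; python3 w.py w2
```

```text
clock: 1.9
ee_pos: [0.5108, 0.1972, 0.2834]
tcp_rot: [[-0.996, 0.086, -0.001], [0.086, 0.996, -0.0], [0.001, -0.0, -1.0]]
wrist_force: [0.2, 0.8, 0.1]
grip_width: 0.0857
grip_force: 0.0
clock: 2.4
ee_pos: [0.5127, 0.1961, 0.2857]
tcp_rot: [[-0.996, 0.089, 0.002], [0.089, 0.996, 0.001], [-0.002, 0.001, -1.0]]
wrist_force: [0.4, 0.9, 4.0]
grip_width: 0.0167
grip_force: 59.1
clock: 2.8
ee_pos: [0.5127, 0.196, 0.2857]
tcp_rot: [[-0.996, 0.089, 0.001], [0.089, 0.996, 0.001], [-0.001, 0.001, -1.0]]
wrist_force: [-1.4, 0.8, 6.5]
grip_width: 0.0166
grip_force: 59.4
{'clock': 2.8, 'joint_pos': [20.918, 11.1996, -12.5449, 66.1577, 0.0308, 26.0091], 'ee_pos': [0.5127, 0.196, 0.2857], 'tcp_rot': [[-0.9961, 0.0887, 0.0014], [0.0887, 0.9961, 0.0011], [-0.0013, 0.0012, -1.0]], 'wrist_force': [-1.3641, 0.8308, 6.5357], 'moment': [0.1992, 0.2371, 0.0196], 'grip_width': 0.0166, 'grip_force': 59.4033}
```

View pics/w2.png

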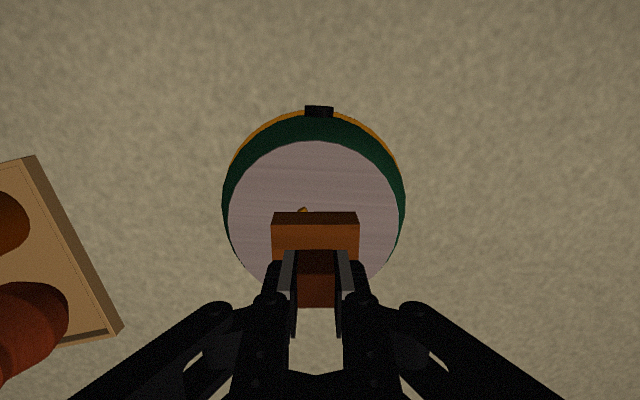

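The knob is gripped centrally (lid plate edges at about 271 and 359), and a brass pin end peeks out at (303,208). Lifting and moving to the tray, stopping short of it to see the pocket and core.

```bash
python3 -m inch '[[0,0,-10,0,0,0,0],[0,0,-30,0,0,0,0],[0,0,-60,0,0,0,0],[0,0,-95,0,0,0,0],[0,0,-120,0,0,0,0]]'; python3 -m inch '[[-8,-30,0,0,0,0,0],[-18,-65,0,0,0,0,0],[-28,-100,0,0,0,0,0],[-38,-135,0,0,0,0,0],[-48,-170,0,0,0,0,0]]';python3 -m inch '[[-8,-30,0,0,0,-0.06,0],[-16,-60,0,0,0,-0.12,0],[-24,-90,0,0,0,-0.18,0],[-30,-110,0,0,0,-0.236,0],[-32,-120,0,0,0,-0.236,0]]';python3 -m inch '[[0,0,0,0,0,0,0],[0,0,0,0,0,0,0],[0,0,0,0,0,0,0]]'; python3 w.py w3
```

```text
clock: 3.35
ee_pos: [0.5124, 0.1957, 0.4072]
tcp_rot: [[-0.996, 0.089, 0.001], [0.089, 0.996, 0.0], [-0.001, 0.0, -1.0]]
wrist_force: [0.2, 0.1, -0.1]
grip_width: 0.0169
grip_force: 58.6
clock: 3.85
ee_pos: [0.5451, 0.0208, 0.4051]
tcp_rot: [[-0.996, 0.089, -0.0], [0.089, 0.996, -0.0], [0.0, -0.0, -1.0]]
wrist_force: [0.0, 0.1, -0.9]
grip_width: 0.0166
grip_force: 58.7
clock: 4.35
ee_pos: [0.5665, -0.1019, 0.4046]
tcp_rot: [[-0.989, -0.145, -0.001], [-0.145, 0.989, -0.0], [0.001, -0.0, -1.0]]
wrist_force: [-0.2, -0.2, -0.5]
grip_width: 0.0166
grip_force: 58.7
clock: 4.65
ee_pos: [0.5663, -0.0991, 0.4048]
tcp_rot: [[-0.989, -0.147, -0.0], [-0.147, 0.989, 0.0], [0.0, 0.0, -1.0]]
wrist_force: [0.5, -0.7, -1.4]
grip_width: 0.0168
grip_force: 58.7
{'clock': 4.65, 'joint_pos': [-9.93, 12.6955, 4.335, 81.6458, 0.012, -18.3986], 'ee_pos': [0.5663, -0.0991, 0.4048], 'tcp_rot': [[-0.9891, -0.1473, -0.0001], [-0.1473, 0.9891, 0.0002], [0.0, 0.0002, -1.0]], 'wrist_force': [0.4672, -0.7485, -1.3978], 'moment': [0.0429, -0.0147, -0.049], 'grip_width': 0.0168, 'grip_force': 58.6965}
```

View pics/w3.png

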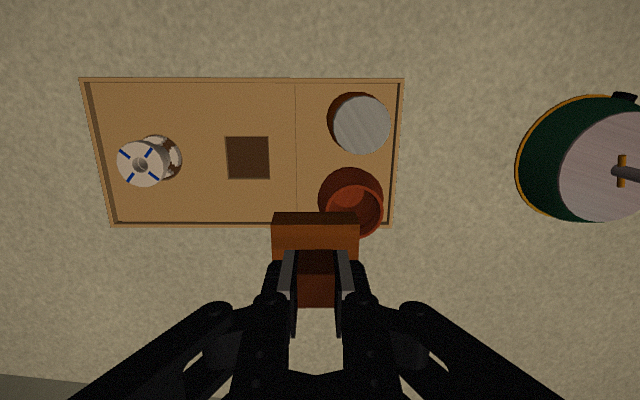

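The wrist view now shows the square pocket (247,158), the core top with blue ticks (143,163), the gourd, the jar, and the spindle with its brass pin at about (622,170), the pin running nearly vertical in the image. Measuring all of these.

```bash
cat > m3.py <<'E'
from h import *
P=np.load("w3.npz"); im,d=P["im"],P["d"]; H,S,V=cv2.split(cv2.cvtColor(im,cv2.COLOR_RGB2HSV))
R=np.array([[-.9891,-.1473],[-.1473,.9891]]); t=np.array([566.3,-99.1])
def cs(m,box):
    o=np.zeros(m.shape,np.uint8); x0,y0,x1,y1=box; o[y0:y1,x0:x1]=m[y0:y1,x0:x1]*255
    return sorted(cv2.findContours(o,cv2.RETR_EXTERNAL,cv2.CHAIN_APPROX_NONE)[0],key=cv2.contourArea)[::-1]
W=lambda q,z:np.array([onz(P,u,v,z)[:2]*1000 for u,v in q],np.float32)
print(im[158,247],im[100,200],im[150,125],im[163,620],im[100,600],im[240,310],im[218,310])
q=cs(V<85,(215,125,280,190))[0][:,0]
for z in(.004,.012): print("pocket",z,cv2.minAreaRect(W(q,z)))
q=cs((S<70)&(V>120),(112,135,172,192))[0][:,0]; print("core box",cv2.boundingRect(q),cv2.minEnclosingCircle(W(q,.052)))
blue=(H>100)&(H<130)&(S>110)
for c in cs(blue,(112,135,172,192))[:4]:
    m=c[:,0].mean(0); print("tick",m,W([m],.052)[0],len(c))
br=(H<28)&(S>120)&(V>60)
for c in cs(br,(605,140,640,205))[:3]:
    w=W(c[:,0],.068); print("pin",cv2.boundingRect(c),cv2.minAreaRect(w))
for r in range(205,232,2): print(r,im[r,310],end=" ")
# lid edges in tool coords
X=cloud(P,d)*1000
for r in (214,218,226,234,240): print(r,np.round((X[r,310,:2]-t)@R,1),round(X[r,310,2],1))
for r,z in((212,.209),(224,.227)): print("edge",(W([(271,r),(359,r)],z)-t)@R)
for n,z in(("deck",.06),):
    q=cs((S<60)&(V>95),(540,110,640,230))[0][:,0]; q=q[q[:,0]<638]; w=W(q,.06).astype(float); A=np.c_[2*w,np.ones(len(w))]; s=np.linalg.lstsq(A,(w**2).sum(1),rcond=None)[0]; print("deck",s[:2],np.sqrt(s[2]+s[0]**2+s[1]**2))
E
python3 m3.py
```

```text
[61 42 24] [134 102  61] [152 135 111] [53 35  2] [10 28 18] [84 39  4] [42 21  8]
pocket 0.004 ((568.255126953125, -176.82168579101562), (48.90721130371094, 48.909584045410156), 8.410459518432617)
pocket 0.012 ((566.429931640625, -175.37460327148438), (47.85009002685547, 47.85242462158203), 8.410455703735352)
core box (117, 142, 54, 45) ((579.911376953125, -271.0021057128906), 27.175146102905273)
tick [148.         152.26315789] [ 566.57166 -266.5578 ] 19
tick [124.  153.5] [ 571.3385 -290.3056] 22
tick [129.89473684 176.78947368] [ 594.85315 -285.33685] 19
tick [153.23809524 175.61904762] [ 590.1116 -261.6954] 21
pin (621, 155, 6, 12) ((504.4362487792969, 190.7801055908203), (10.642351150512695, 4.560084819793701), 23.70062828063965)
pin (620, 178, 5, 10) ((524.5867919921875, 198.948974609375), (10.095748901367188, 3.7549877166748047), 25.211944580078125)
pin (618, 155, 1, 1) ((499.7718811035156, 183.1796417236328), (0.0, 0.0), 0.0)
205 [139 104  67] 207 [138 102  66] 209 [138 106  66] 211 [138 103  64] 213 [36 19  0] 215 [43 25  6] 217 [41 21  0] 219 [47 24 17] 221 [42 20  3] 223 [45 26 16] 225 [105  52  13] 227 [94 46 16] 229 [93 47  9] 231 [94 46 10] 214 [20.8 -1.5] 213.5
218 [20.9 -1.4] 219.3
226 [19.7 -1.3] 226.8
234 [15.6 -1.3] 227.2
240 [12.1 -1.3] 226.8
edge [[ 20.30797813 -22.74858038]
 [ 20.25960409  25.11026174]]
edge [[ 20.86324915 -20.38969813]
 [ 20.82012662  22.80168118]]
deck [520.50692198 182.45387706] 43.939455987926486
```

```bash
python3 -m inch '[[4,-25,30,0,0,0,0],[8,-50,60,0,0,0,0],[10,-70,90,0,0,0,0],[12,-77,125,0,0,0,0],[12,-77,155,0,0,0,0]]'; python3 -m inch '[[0,0,20,0,0,0,0],[0,0,32,0,0,0,0],[0,0,35,0,0,0,0],[0,0,35,0,0,0,0]]'; python3 w.py w4
```

```text
clock: 5.2
ee_pos: [0.5655, -0.1781, 0.2481]
tcp_rot: [[-0.989, -0.146, -0.0], [-0.146, 0.989, 0.0], [0.0, 0.0, -1.0]]
wrist_force: [0.3, 0.2, -0.4]
grip_width: 0.0168
grip_force: 58.7
clock: 5.6
ee_pos: [0.5661, -0.1776, 0.2151]
tcp_rot: [[-0.989, -0.147, 0.0], [-0.147, 0.989, -0.0], [-0.0, -0.0, -1.0]]
wrist_force: [0.6, -0.5, -0.9]
grip_width: 0.0165
grip_force: 58.7
{'clock': 5.6, 'joint_pos': [-17.4148, 18.0866, -12.7884, 59.1039, 0.0021, -25.8858], 'ee_pos': [0.5661, -0.1776, 0.2151], 'tcp_rot': [[-0.9891, -0.1473, 0.0004], [-0.1473, 0.9891, -0.0001], [-0.0003, -0.0001, -1.0]], 'wrist_force': [0.588, -0.4525, -0.9157], 'moment': [-0.0033, 0.01, -0.0178], 'grip_width': 0.0165, 'grip_force': 58.75}
```

View pics/w4.png

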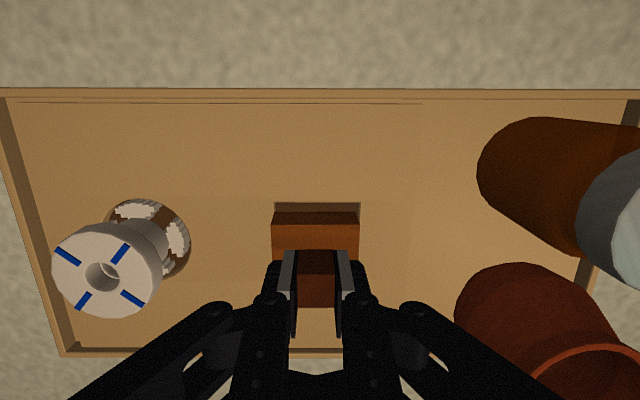

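The lid (271–359) is over the pocket, whose back edge is visible at row 203 between columns 275 and 361. I'll compare the edges numerically.

Run:
```python
from h import *
P=np.load("w4.npz"); im=P["im"].astype(int).sum(2)
R=np.array([[-.9891,-.1473],[-.1473,.9891]]); t=np.array([566.1,-177.6])
W=lambda u,v,z:np.round((onz(P,u,v,z)[:2]*1000-t)@R,1)
print("rows col316",[(r,im[r,310:322].mean().round()) for r in range(198,228)])
print("cols row206",[(c,im[205:209,c].mean().round()) for c in list(range(268,282))+list(range(352,368))])
print("cols row216",[(c,im[215:221,c].mean().round()) for c in list(range(266,278))+list(range(352,366))])
for u,v,z in((275,203,.012),(360.5,203,.012),(271.5,211.5,.0193),(359,211.5,.0193),(318,203,.012),(318,211.5,.0193),(318,224,.0373)): print(u,v,W(u,v,z))
```

```text
rows col316 [(198, np.float64(355.0)), (199, np.float64(360.0)), (200, np.float64(353.0)), (201, np.float64(324.0)), (202, np.float64(243.0)), (203, np.float64(119.0)), (204, np.float64(137.0)), (205, np.float64(139.0)), (206, np.float64(140.0)), (207, np.float64(138.0)), (208, np.float64(141.0)), (209, np.float64(143.0)), (210, np.float64(145.0)), (211, np.float64(123.0)), (212, np.float64(65.0)), (213, np.float64(72.0)), (214, np.float64(83.0)), (215, np.float64(88.0)), (216, np.float64(90.0)), (217, np.float64(84.0)), (218, np.float64(82.0)), (219, np.float64(81.0)), (220, np.float64(87.0)), (221, np.float64(84.0)), (222, np.float64(82.0)), (223, np.float64(79.0)), (224, np.float64(108.0)), (225, np.float64(195.0)), (226, np.float64(185.0)), (227, np.float64(182.0))]
cols row206 [(268, np.float64(340.0)), (269, np.float64(342.0)), (270, np.float64(348.0)), (271, np.float64(340.0)), (272, np.float64(350.0)), (273, np.float64(343.0)), (274, np.float64(219.0)), (275, np.float64(174.0)), (276, np.float64(132.0)), (277, np.float64(140.0)), (278, np.float64(146.0)), (279, np.float64(139
[... 606 characters left out ...]
4(345.0)), (271, np.float64(350.0)), (272, np.float64(222.0)), (273, np.float64(79.0)), (274, np.float64(82.0)), (275, np.float64(88.0)), (276, np.float64(86.0)), (277, np.float64(86.0)), (352, np.float64(74.0)), (353, np.float64(84.0)), (354, np.float64(72.0)), (355, np.float64(76.0)), (356, np.float64(74.0)), (357, np.float64(103.0)), (358, np.float64(163.0)), (359, np.float64(209.0)), (360, np.float64(354.0)), (361, np.float64(357.0)), (362, np.float64(347.0)), (363, np.float64(350.0)), (364, np.float64(351.0)), (365, np.float64(352.0))]
275 203 [ 22.8 -21.4]
360.5 203 [22.8 26.7]
271.5 211.5 [ 20.5 -22.5]
359 211.5 [20.5 25. ]
318 203 [22.8  2.8]
318 211.5 [20.5  2.8]
318 224 [20.8  2.6]
```

Relative to the pocket, the lid needs about +0.5 mm in tool x and +1.4 mm in tool y. I'll correct for that and lower it.

```bash
python3 -m inch '[[0.5,1.4,0,0,0,0,0],[0.5,1.4,4,0,0,0,0],[0.5,1.4,8,0,0,0,0],[0.5,1.4,11,0,0,0,0],[0.5,1.4,11,0,0,0,0]]'; python3 -m inch '[[0,0,2,0,0,0,0],[0,0,4,0,0,0,0],[0,0,5,0,0,0,0],[0,0,5,0,0,0,0]]'
```

```text
clock: 6.15
ee_pos: [0.5649, -0.1766, 0.203]
tcp_rot: [[-0.989, -0.147, -0.001], [-0.147, 0.989, 0.0], [0.001, 0.0, -1.0]]
wrist_force: [-0.3, 0.3, 0.2]
grip_width: 0.0168
grip_force: 58.7
clock: 6.55
ee_pos: [0.5651, -0.1768, 0.2001]
tcp_rot: [[-0.989, -0.147, 0.001], [-0.147, 0.989, -0.0], [-0.001, -0.0, -1.0]]
wrist_force: [-3.6, -0.2, 7.9]
grip_width: 0.0163
grip_force: 59.8
```

The lid touched the floor at the expected height. Releasing it, then rising and moving over the core at (580.7,−275.7).

```bash
python3 -m inch '[[0,0,-0.5,0,0,0,0.3],[0,0,-0.5,0,0,0,0.6],[0,0,-0.5,0,0,0,1],[0,0,-0.5,0,0,0,1],[0,0,-0.5,0,0,0,1]]'; python3 -m inch '[[0,0,-20,0,0,0,1],[0,0,-60,0,0,0,1],[0,0,-100,0,0,0,1],[0,-30,-140,0,0,0,1],[0,-60,-160,0,0,0,1]]'; python3 -m inch '[[0,-30,0,0,0,0,1],[-0.5,-39,0,0,0,0,1],[-0.5,-39,0,0,0,0,1],[-0.5,-39,0,0,0,0,1]]'; python3 w.py w5
```

```text
clock: 7.05
ee_pos: [0.5651, -0.1767, 0.199]
tcp_rot: [[-0.989, -0.147, -0.0], [-0.147, 0.989, 0.0], [0.0, 0.0, -1.0]]
wrist_force: [-0.1, -0.5, 0.5]
grip_width: 0.0816
grip_force: 0.0
clock: 7.55
ee_pos: [0.5743, -0.2361, 0.3636]
tcp_rot: [[-0.989, -0.148, 0.005], [-0.148, 0.989, -0.002], [-0.005, -0.003, -1.0]]
wrist_force: [1.0, -0.7, -0.2]
grip_width: 0.0855
grip_force: 0.0
clock: 7.95
ee_pos: [0.58, -0.2739, 0.3583]
tcp_rot: [[-0.989, -0.147, -0.002], [-0.147, 0.989, 0.001], [0.001, 0.001, -1.0]]
wrist_force: [0.6, 0.7, -0.3]
grip_width: 0.0856
grip_force: 0.0
{'clock': 7.95, 'joint_pos': [-25.2888, 20.2432, 8.5433, 78.4091, 0.0249, -33.7289], 'ee_pos': [0.58, -0.2739, 0.3583], 'tcp_rot': [[-0.9892, -0.1468, -0.0015], [-0.1468, 0.9892, 0.0012], [0.0013, 0.0014, -1.0]], 'wrist_force': [0.6173, 0.6838, -0.297], 'moment': [0.0557, -0.0235, 0.0189], 'grip_width': 0.0856, 'grip_force': 0.0}
```

View pics/w5.png

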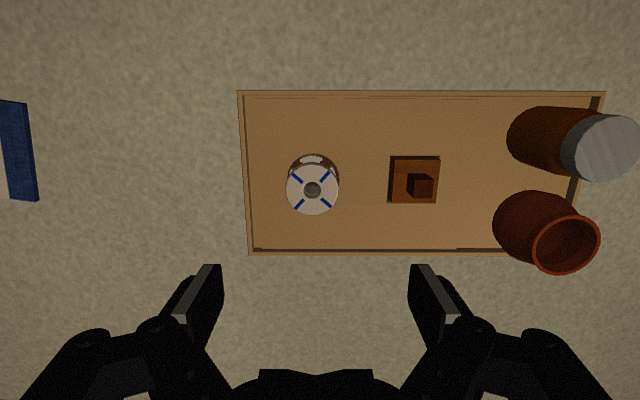

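The lid sits in the pocket at about (414,180), and the core top is at (313,190) with the ticks clear. Measuring both.

Run:
```python
from h import *
P=np.load("w5.npz"); im,d=P["im"],P["d"]; H,S,V=cv2.split(cv2.cvtColor(im,cv2.COLOR_RGB2HSV))
b=(((H>100)&(H<130)&(S>110))*255).astype(np.uint8); b[:,:270]=0;b[:,360:]=0;b[:150]=0;b[230:]=0
cs=sorted(cv2.findContours(b,cv2.RETR_EXTERNAL,cv2.CHAIN_APPROX_NONE)[0],key=len)[-4:]
w=np.array([onz(P,*c[:,0].mean(0),.052)[:2]*1000 for c in cs]); print(w.round(1),w.mean(0))
dv=w-w.mean(0); print(np.degrees(np.arctan2(dv[:,1],dv[:,0]))%90, np.hypot(*dv.T))
X=cloud(P,d)*1000
for q in((395,165),(395,195),(432,165),(430,198),(420,182),(380,180),(325,190)): print(q,X[q[1],q[0]].round(1))
```

```text
[[ 595.1 -285. ]
 [ 571.7 -289.7]
 [ 590.4 -261.3]
 [ 566.7 -266.3]] [ 580.96543657 -275.56781419]
[56.40236331 56.7170042  56.5839365  56.93734071] [17.01268096 16.94187145 17.10091856 17.05226685]
(395, 165) [ 553.2 -199.2   22.9]
(395, 195) [ 582.6 -192.5   23. ]
(432, 165) [ 548.2 -163.9   22.1]
(430, 198) [ 581.3 -156.5   20.5]
(420, 182) [ 560.9 -179.9   45.9]
(380, 180) [ 572.5 -207.6   11.7]
(325, 190) [ 579.1 -263.7   51.5]
```

The lid plate top is at 22 mm, so the lid is flat on the pocket floor. The core is at (581,−276) with slots at 56.7°. Grasping the core.

```bash
python3 -m inch '[[-0.5,-2,40,0,0,0,1],[-0.5,-2,80,0,0,0,1],[-0.5,-2,120,0,0,0,1],[-0.5,-2,150,0,0,0,1],[-0.5,-2,163,0,0,0,1]]'; python3 -m inch '[[0,0,0,0,0,0,0.7],[0,0,0,0,0,0,0.5],[0,0,0,0,0,0,0.3],[0,0,0,0,0,0,0.2],[0,0,0,0,0,0,0.2]]'; python3 -m inch '[[0,0,0,0,0,0,0.2],[0,0,0,0,0,0,0.2],[0,0,0,0,0,0,0.2]]'
```

```text
clock: 8.5
ee_pos: [0.5796, -0.2745, 0.1926]
tcp_rot: [[-0.989, -0.148, -0.005], [-0.148, 0.989, 0.003], [0.005, 0.003, -1.0]]
wrist_force: [-0.4, -0.2, 0.5]
grip_width: 0.0857
grip_force: 0.0
clock: 9.0
ee_pos: [0.5818, -0.2766, 0.1989]
tcp_rot: [[-0.989, -0.147, 0.004], [-0.147, 0.989, -0.001], [-0.004, -0.002, -1.0]]
wrist_force: [-0.2, 1.7, 6.7]
grip_width: 0.0458
grip_force: 61.4
clock: 9.3
ee_pos: [0.5818, -0.2767, 0.199]
tcp_rot: [[-0.989, -0.147, 0.004], [-0.147, 0.989, -0.001], [-0.004, -0.002, -1.0]]
wrist_force: [-0.2, 1.7, 6.5]
grip_width: 0.0461
grip_force: 61.5
```

```bash
python3 -m inch '[[0,0,-10,0,0,0,0.2],[0,0,-40,0,0,0,0.2],[0,0,-80,0,0,0,0.2],[0,0,-120,0,0,0,0.2],[0,0,-165,0,0,0,0.2]]'; python3 -m inch '[[1,30,0,0,0,0,0.2],[3,75,0,0,0,0,0.2],[4,120,0,0,0,0,0.2],[6,165,0,0,0,0,0.2],[7,210,0,0,0,0,0.2]]'; python3 -m inch '[[1,40,0,0,0,0.12,0.2],[3,80,0,0,0,0.24,0.2],[4,120,0,0,0,0.36,0.2],[5,150,0,0,0,0.48,0.2],[5,168,0,0,0,0.59,0.2]]'; python3 -m inch '[[0,0,0,0,0,0,0.2],[0,0,0,0,0,0,0.2],[0,0,0,0,0,0,0.2]]'; python3 w.py w6
```

```text
clock: 9.8
ee_pos: [0.5804, -0.2763, 0.363]
tcp_rot: [[-0.989, -0.146, -0.001], [-0.146, 0.989, 0.0], [0.001, 0.0, -1.0]]
wrist_force: [0.1, -0.7, -1.9]
grip_width: 0.0465
grip_force: 61.7
clock: 10.3
ee_pos: [0.5423, -0.0684, 0.3622]
tcp_rot: [[-0.989, -0.146, 0.001], [-0.146, 0.989, -0.0], [-0.001, -0.0, -1.0]]
wrist_force: [1.3, 0.7, -1.5]
grip_width: 0.0463
grip_force: 61.8
clock: 10.8
ee_pos: [0.5128, 0.0977, 0.3623]
tcp_rot: [[-0.902, 0.431, 0.001], [0.431, 0.902, 0.0], [-0.001, 0.001, -1.0]]
wrist_force: [0.7, -0.5, -1.3]
grip_width: 0.046
grip_force: 61.8
clock: 11.1
ee_pos: [0.5137, 0.095, 0.3616]
tcp_rot: [[-0.904, 0.428, 0.0], [0.428, 0.904, -0.0], [-0.001, -0.0, -1.0]]
wrist_force: [0.3, -1.1, -2.1]
grip_width: 0.0458
grip_force: 61.8
{'clock': 11.1, 'joint_pos': [10.4857, 7.0947, -7.7937, 75.09, -0.0219, 35.8339], 'ee_pos': [0.5137, 0.095, 0.3616], 'tcp_rot': [[-0.9037, 0.4281, 0.0004], [0.4281, 0.9037, -0.0003], [-0.0005, -0.0001, -1.0]], 'wrist_force': [0.3145, -1.0517, -2.1116], 'moment': [-0.0235, 0.0297, -0.0072], 'grip_width': 0.0458, 'grip_force': 61.8163}
```

View pics/w6.png

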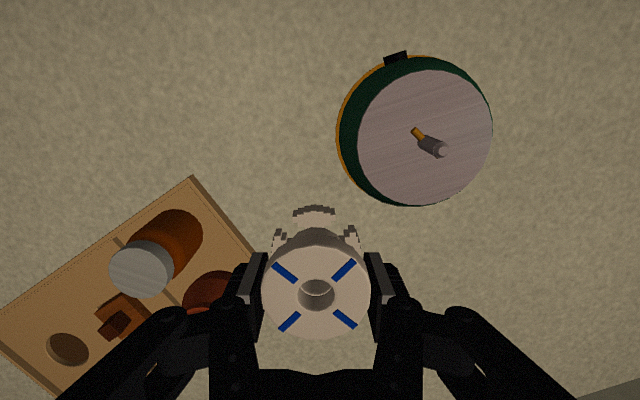

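The core is held with its ticks visible at about (316,295). The mill is at (425,137), with one brass pin end at (417,132) and the spindle tip at (441,150). Measuring the spindle axis, the pin angle and the core's angle.

Run:
```python
from h import *
P=np.load("w6.npz"); im,d=P["im"],P["d"]; H,S,V=cv2.split(cv2.cvtColor(im,cv2.COLOR_RGB2HSV))
R=np.array([[-.9037,.4281],[.4281,.9037]]); t=np.array([513.7,95.])
W=lambda q,z:np.array([onz(P,u,v,z)[:2]*1000 for u,v in q],np.float32)
def cs(m,box):
    o=np.zeros(m.shape,np.uint8); x0,y0,x1,y1=box; o[y0:y1,x0:x1]=m[y0:y1,x0:x1]*255
    return sorted(cv2.findContours(o,cv2.RETR_EXTERNAL,cv2.CHAIN_APPROX_NONE)[0],key=len)[::-1]
w=np.array([W([c[:,0].mean(0)],.2146)[0] for c in cs((H>100)&(H<130)&(S>110),(255,240,380,350))[:4]]); dv=w-w.mean(0)
print("core",w.mean(0),((w.mean(0)-t)@R),np.degrees(np.arctan2(dv[:,1],dv[:,0]))%90,np.hypot(*dv.T))
c=cs((H<30)&(S>120)&(V>60),(400,115,450,165))[0]; print(cv2.boundingRect(c)); wp=W(c[:,0],.068); print("pin",cv2.minAreaRect(wp),cv2.boxPoints(cv2.minAreaRect(wp)))
dk=cs((S<70)&(V>85),(330,60,500,215))[0][:,0]; wd=W(dk,.06); print("deck",cv2.minEnclosingCircle(wd),cv2.fitEllipse(wd))
a=cv2.cvtColor(im[110:170,395:465],cv2.COLOR_RGB2BGR); cv2.imwrite("pics/c6.png",cv2.resize(a,None,fx=8,fy=8,interpolation=cv2.INTER_CUBIC))
```

```text
core [512.66284  96.57889] [1.6132018 0.9828336] [22.790588 22.574    22.457115 22.935638] [17.222116 17.079687 17.101946 17.037199]
(412, 127, 13, 14)
pin ((503.25738525390625, 191.55752563476562), (11.818041801452637, 4.819509983062744), 22.583179473876953) [[496.87604 191.51329]
 [498.72687 187.06334]
 [509.63873 191.60176]
 [507.7879  196.05171]]
deck ((514.41943359375, 192.777587890625), 98.8571548461914) ((513.7110595703125, 190.60086059570312), (134.7521209716797, 162.92526245117188), 131.05972290039062)
```

View pics/c6.png

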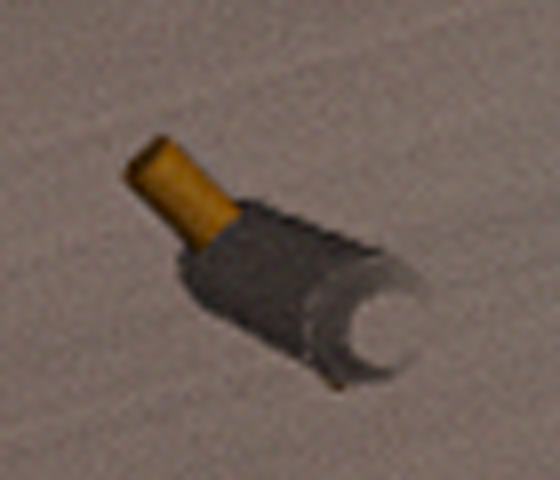

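The crop shows the spindle tip face centred at about (388,335), which is (443.5,152) in the full image. The pin lies at 22.6° and the core slots at 22.7°, so they are already aligned. I'll work out the shift.

Run:
```python
from h import *
P=np.load("w6.npz"); R=np.array([[-.9037,.4281],[.4281,.9037]]); t=np.array([513.7,95.])
w=onz(P,443.5,151.9,.102)[:2]*1000; print("tip",w,(w-t)@R)
p=np.array([512.6,195.4]);print("pinc",(p-t)@R)
# spindle base: foot centre
w=onz(P,395+215/8,110+235/8,.068)[:2]*1000; print("base~",w)
```

```text
tip [515.01645766 195.91053363] [42.01011666 91.75642476]
pinc [43.97531 90.26057]
base~ [509.25944608 192.9001962 ]
```

```bash
python3 -m inch '[[16,36,0,0,0,0,0.2],[32,70,0,0,0,0,0.2],[41.5,90.5,0,0,0,0,0.2],[41.5,90.5,30,0,0,0,0.2],[41.5,90.5,56,0,0,0,0.2]]'; python3 -m inch '[[0,0,0,0,0,0,0.2],[0,0,0,0,0,0,0.2],[0,0,4,0,0,0,0.2],[0,0,8,0,0,0,0.2],[0,0,12,0,0,0,0.2]]'; python3 -m inch '[[0,0,2,0,0,0,0.2],[0,0,4,0,0,0,0.2]]'
```

```text
clock: 11.65
ee_pos: [0.5154, 0.1953, 0.3048]
tcp_rot: [[-0.904, 0.428, 0.001], [0.428, 0.904, 0.0], [-0.001, 0.001, -1.0]]
wrist_force: [-0.4, 0.5, -1.6]
grip_width: 0.046
grip_force: 62.0
clock: 12.15
ee_pos: [0.5152, 0.1952, 0.2938]
tcp_rot: [[-0.903, 0.429, 0.001], [0.429, 0.903, 0.001], [-0.001, 0.001, -1.0]]
wrist_force: [-0.7, -0.4, -0.5]
grip_width: 0.0463
grip_force: 62.0
clock: 12.35
ee_pos: [0.5149, 0.1952, 0.2891]
tcp_rot: [[-0.904, 0.428, 0.0], [0.428, 0.904, 0.0], [-0.0, 0.0, -1.0]]
wrist_force: [-0.2, -0.5, -0.9]
grip_width: 0.0464
grip_force: 62.0
```

The bore is over the tip with no contact force. Lowering to just above the pin.

```bash
python3 -m inch '[[0,0,4,0,0,0,0.2],[0,0,8,0,0,0,0.2],[0,0,12,0,0,0,0.2],[0,0,15,0,0,0,0.2]]'; python3 -m inch '[[0,0,3,0,0,0,0.2],[0,0,6,0,0,0,0.2],[0,0,8,0,0,0,0.2],[0,0,8,0,0,0,0.2]]'; python3 -m inch '[[0,0,1.5,0,0,0,0.2],[0,0,3,0,0,0,0.2],[0,0,3,0,0,0,0.2]]'
```

```text
clock: 12.75
ee_pos: [0.5148, 0.1953, 0.2737]
tcp_rot: [[-0.904, 0.428, -0.0], [0.428, 0.904, -0.0], [0.0, -0.0, -1.0]]
wrist_force: [0.2, 0.2, -2.3]
grip_width: 0.046
grip_force: 62.0
clock: 13.15
ee_pos: [0.5148, 0.1952, 0.2658]
tcp_rot: [[-0.904, 0.428, -0.001], [0.428, 0.904, -0.0], [0.0, -0.0, -1.0]]
wrist_force: [-0.0, -0.2, -0.9]
grip_width: 0.0462
grip_force: 62.0
clock: 13.45
ee_pos: [0.5148, 0.1952, 0.263]
tcp_rot: [[-0.904, 0.428, -0.0], [0.428, 0.904, -0.0], [0.0, -0.0, -1.0]]
wrist_force: [-0.5, -0.4, -1.7]
grip_width: 0.0464
grip_force: 62.0
```

No contact yet; carrying on in small steps.

```bash
python3 -m inch '[[0,0,1,0,0,0,0.2],[0,0,2,0,0,0,0.2],[0,0,2,0,0,0,0.2]]'; python3 -m inch '[[0,0,1,0,0,0,0.2],[0,0,2,0,0,0,0.2],[0,0,2,0,0,0,0.2]]'
```

```text
clock: 13.75
ee_pos: [0.5148, 0.1953, 0.2611]
tcp_rot: [[-0.904, 0.428, -0.0], [0.428, 0.904, -0.0], [0.0, -0.0, -1.0]]
wrist_force: [-1.0, 0.2, -0.8]
grip_width: 0.046
grip_force: 62.0
clock: 14.05
ee_pos: [0.5148, 0.1952, 0.259]
tcp_rot: [[-0.904, 0.428, -0.0], [0.428, 0.904, -0.0], [0.0, -0.0, -1.0]]
wrist_force: [0.8, -0.0, -1.8]
grip_width: 0.046
grip_force: 62.0
```

```bash
python3 -m inch '[[0,0,1,0,0,0,0.2],[0,0,2,0,0,0,0.2],[0,0,2,0,0,0,0.2]]'; python3 -m inch '[[0,0,1,0,0,0,0.2],[0,0,1.5,0,0,0,0.2],[0,0,1.5,0,0,0,0.2]]'
```

```text
clock: 14.35
ee_pos: [0.5148, 0.1952, 0.257]
tcp_rot: [[-0.904, 0.428, -0.0], [0.428, 0.904, -0.0], [0.0, -0.0, -1.0]]
wrist_force: [-0.5, 0.7, -2.1]
grip_width: 0.0462
grip_force: 62.0
clock: 14.65
ee_pos: [0.5149, 0.1953, 0.2556]
tcp_rot: [[-0.904, 0.428, -0.0], [0.428, 0.904, -0.0], [0.0, -0.0, -1.0]]
wrist_force: [0.4, 0.3, -1.4]
grip_width: 0.0461
grip_force: 62.0
```

```bash
python3 -m inch '[[0,0,0.7,0,0,0,0.2],[0,0,1,0,0,0,0.2],[0,0,1,0,0,0,0.2]]'; python3 -m inch '[[0,0,0.5,0,0,0,0.2],[0,0,0.5,0,0,0,0.2]]'
```

```text
clock: 14.95
ee_pos: [0.5149, 0.1953, 0.255]
tcp_rot: [[-0.904, 0.428, 0.0], [0.428, 0.904, 0.0], [-0.0, 0.0, -1.0]]
wrist_force: [-1.2, -0.9, 1.0]
grip_width: 0.0464
grip_force: 62.2
clock: 15.15
ee_pos: [0.5149, 0.1953, 0.255]
tcp_rot: [[-0.904, 0.428, 0.001], [0.428, 0.904, 0.0], [-0.0, 0.001, -1.0]]
wrist_force: [-1.7, -0.8, 4.1]
grip_width: 0.0462
grip_force: 62.5
```

The core rests on the deck at the predicted height, without having touched the pin. Releasing, rising and checking.

```bash
python3 -m inch '[[0,0,-0.5,0,0,0,0.5],[0,0,-0.5,0,0,0,0.7],[0,0,-0.5,0,0,0,1],[0,0,-0.5,0,0,0,1],[0,0,-0.5,0,0,0,1]]'; python3 -m inch '[[0,0,-20,0,0,0,1],[0,0,-50,0,0,0,1],[0,0,-85,0,0,0,1],[0,0,-120,0,0,0,1],[0,0,-140,0,0,0,1]]'; python3 -m inch '[[0,0,0,0,0,0,1],[0,0,0,0,0,0,1],[0,0,0,0,0,0,1]]'; python3 w.py w7
python3 - <<'E'
from h import *
P=np.load("w7.npz"); im,d=P["im"],P["d"]; H,S,V=cv2.split(cv2.cvtColor(im,cv2.COLOR_RGB2HSV))
b=(((H>100)&(H<130)&(S>110))*255).astype(np.uint8); b[250:]=0
cs=sorted(cv2.findContours(b,cv2.RETR_EXTERNAL,cv2.CHAIN_APPROX_NONE)[0],key=len)[-4:]
w=np.array([onz(P,*c[:,0].mean(0),.108)[:2]*1000 for c in cs]); print(w.mean(0)); X=cloud(P,d)*1000
print(np.hypot(*(w-w.mean(0)).T))
for c in cs: u,v=c[:,0].mean(0).round().astype(int); print((u,v),np.median(X[v-1:v+2,u-1:u+2,2]))
i,_,_=snap("top"); save("top7.png",i[130:250,190:480].repeat(2,0).repeat(2,1))
E
```

```text
clock: 15.65
ee_pos: [0.5149, 0.1953, 0.2546]
tcp_rot: [[-0.904, 0.429, -0.0], [0.429, 0.904, -0.0], [0.0, -0.0, -1.0]]
wrist_force: [-0.6, 0.4, 0.7]
grip_width: 0.0857
grip_force: 0.0
clock: 16.15
ee_pos: [0.515, 0.1953, 0.3978]
tcp_rot: [[-0.904, 0.428, 0.003], [0.428, 0.904, 0.001], [-0.002, 0.002, -1.0]]
wrist_force: [0.3, -0.9, -0.1]
grip_width: 0.0857
grip_force: 0.0
clock: 16.45
ee_pos: [0.5147, 0.1952, 0.3932]
tcp_rot: [[-0.904, 0.428, -0.002], [0.428, 0.904, -0.001], [0.002, -0.002, -1.0]]
wrist_force: [-0.4, 0.1, -0.1]
grip_width: 0.0856
grip_force: 0.0
{'clock': 16.45, 'joint_pos': [20.7697, 10.0555, -0.3652, 79.7079, 0.0, 46.1401], 'ee_pos': [0.5147, 0.1952, 0.3932], 'tcp_rot': [[-0.9036, 0.4285, -0.0021], [0.4285, 0.9036, -0.0008], [0.0016, -0.0016, -1.0]], 'wrist_force': [-0.3531, 0.1307, -0.141], 'moment': [0.0092, -0.031, 0.0174], 'grip_width': 0.0856, 'grip_force': 0.0}
[513.70209199 197.05348983]
[17.04287889 16.99975172 16.99160784 16.99778675]
(np.int64(330), np.int64(181)) 109.05334122345938
(np.int64(303), np.int64(210)) 108.98552371700421
(np.int64(331), np.int64(209)) 108.8236631882828
(np.int64(301), np.int64(182)) 108.73418779912608
```

View pics/w7.png

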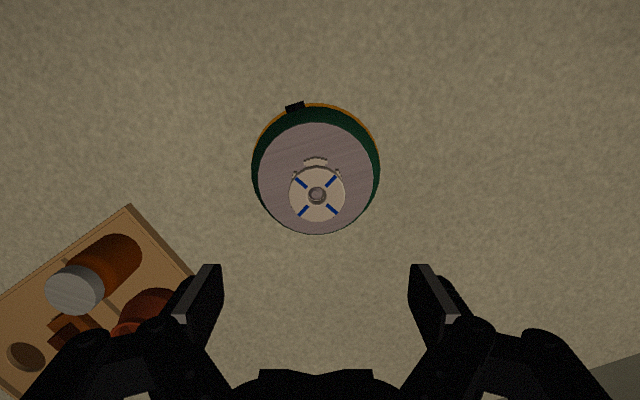

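The core stands level on the spindle at (317,194) with the tip visible in its bore and its top at 108–109 mm. The lid is in its pocket, and the gourd and jar are standing undisturbed. Handing in.

```bash
python3 -c "
from bench import ctrl; print(ctrl.finish_job())"
```

```text
the job is handed in; nothing more can be done
None
```

I handed the job in at about 16.5 s, with no verdict returned: the lid is flat in its square pocket, and the core sits on the deck, slots lined up with the cross pin by camera, so it dropped home without any turning to feel for the pin (peak wrist force on the deck about 4 N), both released and the gourd and jar untouched.

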